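Set a carver's sliding stop to its gauge, taking up the play

ROBOT

A 7-joint arm with a two-finger parallel gripper is mounted at the origin on the work surface. World frame = base frame: x ahead of the robot, y to its left, z up, the work surface at z = 0. Lengths are in m, angles in rad, forces in N, time in s.
With the tool pointing down it reaches from about 0.4 to 0.875 m from the base axis. Payload 19.3 kg.
Tool frame: the origin (TCP) lies at the very end of the fingers, on their centre line; the grasp point (between the pads) lies 19 mm behind it; z points along the fingers, y is the line along which they close (so a half turn about z gives the same grasp; the last joint's range is limited). The gripper opens to 85 mm and grips with 20 to 120 N. Pads are 22 mm wide; open, the fingers measure 114 mm over their backs; the gripper's body (76 mm by 85 mm) begins 54 mm behind the grasp point. The pads swing forward as they close: fully open they stand 13 mm farther back than shut.
Start: joints at [1.27, 0.521, -0.036, 1.599, 0.021, 1.021, -0.113], TCP at [0.143, -0.608, 0.198] pointing down, gripper open.
Joint ranges: [-2.91, 2.91], [-0.3, 2.13], [-1.5, 1.42], [0.17, 2.43], [-1.26, 4.41], [0.16, 1.93], [-2.52, 2.52]. Speed limits (rad/s): [1.89, 1.89, 2.39, 2.39, 3.01, 3.01, 3.01].

INTERFACE

Orientations are given as [roll, pitch, yaw] about the fixed x, y, z axes, in that order (R = Rz(yaw) Ry(pitch) Rx(roll)).
In Python, from workcell import bot gives the robot as it stands.
- The arm moves only by the tool jog_arm, never from a script. Its argument "motion" is a list of rows, each a list of 5 numbers: the shift along the tool's x, y, z scaled (see below), then the turn about the tool's z scaled (see below), then the opening, from 0 (shut) to 1 (fully open). A call has 1 to 12 rows; each row shifts and turns the commanded pose from where the row before left it, along the tool's axes as they then stand; what a row does not reach is not made up. The controller multiplies each number of a shift by 30 mm and each number of a turn by 0.08 rad. A row lasts 1/10 s, in which the tool goes at most 50 mm and 8.59 degrees, less where a joint would pass 70% of its speed; a pose out of reach is approached as far as the arm can. A call with a number of a shift or a turn outside -1 to 1 is refused whole. A call with a gripper value outside its range is refused whole. The fingers move at their own pace and stop on an object; "newtons" is the grip in N (left out, the last holds). Time passes only in rows, so rows that do not move let the fingers close. It gives the time, the measured TCP pose, the force, the opening and the grip force at its end, in the units of the state.
- bot.observe(): the state, without advancing time (a new reading comes with each control period).
- bot.grab_frame(name): name is "side" or "top" or "wrist"; returns a dict with "pixels" (384x512x3 uint8, red, green, blue), "fovy" (degrees; the focal length in pixels is half the picture's height over the tangent of half this angle, whatever the lens; pixels are square), "cx", "cy" (the principal point, pixels), "k1" (the pictures are not rectified: a ray, as slopes to the right and down, at radius r is drawn at 1 + k1 r^2 times it, then the intrinsics apply), "rvec" (rotation vector, rad) and "tvec" (3), from world to camera coordinates, as OpenCV has them; the wrist camera has in their place "mount" (4x4, takes a point from camera to tool coordinates, whose origin is the TCP and whose axes are the flange's). Camera axes: x right, y down, z forward; pixel columns grow to the right and rows downward; lengths in m; the calibration is good to about 2 mm. A picture is of the moment at which its call begins: read the wrist's pose just before it. There is no depth.
- bot.job_done(): hands the job in; it is judged then, once.
The state is a dict: "clock": time; "qpos": joint angles; "qd": joint speeds; "joint_efforts": joint torques, N m; "position": TCP position; "tool_rot": TCP orientation; "force": force on the tool from outside, world axes, zero at the start; "moment": the same for the moment, N m; "grip_width": finger opening in m; "finger_force": force on a finger pad.
Only numpy, scipy, OpenCV 4.12 (cv2) and the standard library are available. Lean on these libraries where they do the work, as an engineer would, in place of code of your own. Each camera call takes 0.05 s, during which the arm holds its last target. There are 200 camera calls.

TASK

The sliding stop on the jig is set too close: draw it back by its upright grip, then lay the wooden setting gauge flat and square on the bed between the sprung brass pad and the stop. Bring the stop up to the gauge by the grip, from the open side only, through the grip's play, and press gently until the 3 mm of bright stem behind the pad has just gone into its housing (about 6 N on the spring; more than 12 N bruises the gauge). Leave it set there with the grip's play still taken up on the pushing side, and leave the other things on the table alone.

Things in the scene. Friction and masses are not known exactly. Their poses are not given: they have to be found in the camera images.
- bed: The jig: fixed plywood board 130 (x) x 350 (y) x 18 mm; origin at the centre of its underside, top at z = 18 mm, no fences. The stop slides along its y; +y is the pushing direction, towards the sprung pad and its dark steel housing (70 wide, 56 mm high, at y = 125 to 160 mm). The gauge goes on the free bed between stop and pad, on the line x = 0.
- pad: Sprung brass pad, face 40 mm wide, 5 to 35 mm above the bed, on a stem into the housing. Origin on its face at bed level, at rest at bed y = 100 mm; the gauge pushes it to +y. Spring 2 N/mm, no preload, 9 mm travel. The stem is dark but for the 3 mm next to the housing, which are bright: the set mark is these just swallowed, i.e. face at bed y = 103 mm, about 6 N.
- stop: Dark wooden sliding stop with a steel face, 60 (x) x 64 (y) x 45 mm high. Origin at the bottom of the face towards the pad; the body extends 64 mm to its -y. Fully back the face is at bed y = -30 mm; travel 110 mm; it starts less than 70 mm from the pad. It drags with a steady 9.5 N or so and stays where left, even against the spring at its mark.
- grip: Upright wooden post 22 x 22 mm on the stop, from 7 to 53 mm above the origin, on a steel shoe (34 x 29 x 7 mm) in a slot between 6 mm walls on the stop's top. Origin: shoe's underside, on the axis, 45 mm above the bed. It has 12 mm of play, sliding freely (under 1 N) from y = -38 mm (end where it pulls) to -26 mm (end where it pushes) in the stop's frame; only at an end does it carry the stop along.
- gauge: Loose wooden setting gauge, about 0.11 kg: block 44 (x) x 70 (y) x 36 mm high with an upright grip rib on top, 16 (x) x 50 (y) x 34 mm (total height 70 mm). Origin at the centre of its underside. Its 70 mm length (its own y) goes along the bed's y, either way round.
- gouge_a: loose gouge, dark turned handle and steel blade, about 225 mm long, beyond the left end of the jig; to be left alone (origin at its underside)
- gouge_b: loose gouge, about 205 mm long, beyond the gauge; to be left alone (origin at its underside)
- mallet: loose hammer lying beyond the jig; to be left alone (origin at its underside)
- offcut: plain wooden offcut, 50 x 85 x 34 mm, no rib: not the gauge; to be left alone (origin at its underside)
- stain_jar: small amber jar, 48 mm across, 75 mm high; to be left alone (origin at its underside)
There are look-alikes about, which are no part of the job. Leave any blue look-alike of the gauge alone.

How it is judged:
On the way, in this order (a step that is already met when the one before it is completed fails the run):
1. the stop is drawn back so that more than 72 mm lie between its face and the pad (y of stop in the frame of bed below 0.028 m), for 0.2 s.
2. the gauge lies flat and square on the bed between stop and pad, let go, with the pad not yet pushed in (x of gauge in the frame of bed between -0.012 and 0.012 m and z of gauge in the frame of bed between 0.015 and 0.021 m and angle between the y axis of gauge and the y axis of bed, either way round below 0.12 rad and angle between gauge's own z axis and vertical below 0.06 rad and y of gauge in the frame of bed between 0 and 0.068 m and y of pad in the frame of bed below 0.1012 m and contact force between the fingers and gauge below 0.1 N), for 0.2 s.
3. the stop bears on the gauge and the gauge has pushed the pad to its mark, 3 mm in (1.7 to 4.3 mm) (contact force between stop and gauge above 1.5 N and contact force between gauge and pad above 1.5 N and y of pad in the frame of bed between 0.1017 and 0.1043 m), for 0.3 s.
At the end, for the whole second after the job is handed in: The gauge lies flat on the bed (within 12 mm of its middle line, square within 7 degrees), at rest and gripped lightly between stop and pad (more than 1.5 N at each); the pad is pushed in by 3 mm (1.7 to 4.3 mm); the grip's play is taken up on the pushing side (within 2.5 mm of its end) (all of step 3 and x of gauge in the frame of bed between -0.012 and 0.012 m and z of gauge in the frame of bed between 0.015 and 0.021 m and angle between the y axis of gauge and the y axis of bed, either way round below 0.12 rad and angle between gauge's own z axis and vertical below 0.06 rad and y of grip in the frame of stop above -0.0285 m and linear speed of gauge below 0.01 m/s and linear speed of stop below 0.005 m/s); the robot touches nothing.
It fails at once if the stop presses the gauge with more than 13 N (contact force between stop and gauge above 13 N).
It fails at once if the gauge presses the pad with more than 13 N (contact force between gauge and pad above 13 N).
It fails at once if a bystander is moved by more than 30 mm (distance of any of gouge_a, gouge_b, mallet, offcut, stain_jar from where it was at the start of the episode above 0.03 m).
It also fails if it takes over 72 s, if anything falls off the work surface, if the arm or the gripper's body presses on something with over 40 N, if the wrist force passes 120 N, or if a joint passes its speed limit or range.

## Working session

There is one attempt and no reset: what is moved stays moved. The work goes in short steps, Python scripts to look and compute and a tool call to move; the robot and the scene stay as the last step left them, time stands still between calls to the robot, and variables do not carry over. Pictures are saved under pics/ and viewed, at most 10 in all, crops included, and the job is handed in when it is done.

Besides the shell and the picture viewer there is one more tool, called after "Request:" as a command line: name --pt "numbers of a row" for each row, then --argument value for the rest. jog_arm: Moves the arm, as the interface text tells. Shifts and turns lie within -1 to 1; 1 stands for 30 mm of shift or 0.08 rad of turn. Its arguments: {"type":"object","properties":{"motion":{"type":"array","items":{"type":"array","items":{"type":"number"}}},"newtons":{"type":"number"}},"required":["motion"]}

```bash
mkdir -p pics; python3 - <<'E'
from workcell import bot
import cv2,pickle
s=bot.observe();print(s)
for n in("top","side"):
    f=bot.grab_frame(n);pickle.dump(f,open(f"pics/{n}0.pkl","wb"))
    print({k:v for k,v in f.items() if k!="pixels"})
    cv2.imwrite(f"pics/{n}0.png",cv2.resize(f["pixels"][:,:,::-1],(800,600),interpolation=cv2.INTER_CUBIC))
E
```

```text
{'clock': 0.0, 'qpos': array([ 1.26978539,  0.52201693, -0.03633666,  1.60000496,  0.02121443,
        1.02110853, -0.11281591]), 'qd': array([-0.00051966, -0.00074354,  0.00080483,  0.00052755,  0.00121232,
       -0.00111323,  0.00021788]), 'joint_efforts': array([-2.52465243e-04, -9.27113986e+01,  1.97951987e+00, -3.69932556e+01,
        1.76763354e-02,  8.00456037e-03, -1.13923778e-05]), 'position': array([ 0.14285449, -0.60806519,  0.19792493]), 'tool_rot': array([-3.14044394e+00,  9.04902805e-05,  2.30800619e-01]), 'force': array([0.21834647, 0.22256952, 0.44693579]), 'moment': array([ 0.02447856, -0.01591837, -0.0024334 ]), 'finger_force': 0.0, 'grip_width': 0.08551220715231682}
{'fovy': 50.12371437649807, 'cx': 254.5838556376534, 'cy': 191.9735854611119, 'k1': -0.1210721711283389, 'rvec': array([ 2.13479979, -2.19063112,  0.06526804]), 'tvec': array([0.01624252, 0.57227431, 1.20935866])}
{'fovy': 53.31733184950394, 'cx': 255.89996650488467, 'cy': 193.50091619940596, 'k1': 0.0317577307275299, 'rvec': array([ 0.39595358, -2.66827871,  1.28524891]), 'tvec': array([0.54261127, 0.1563778 , 0.84275966])}
```

View pics/top0.png

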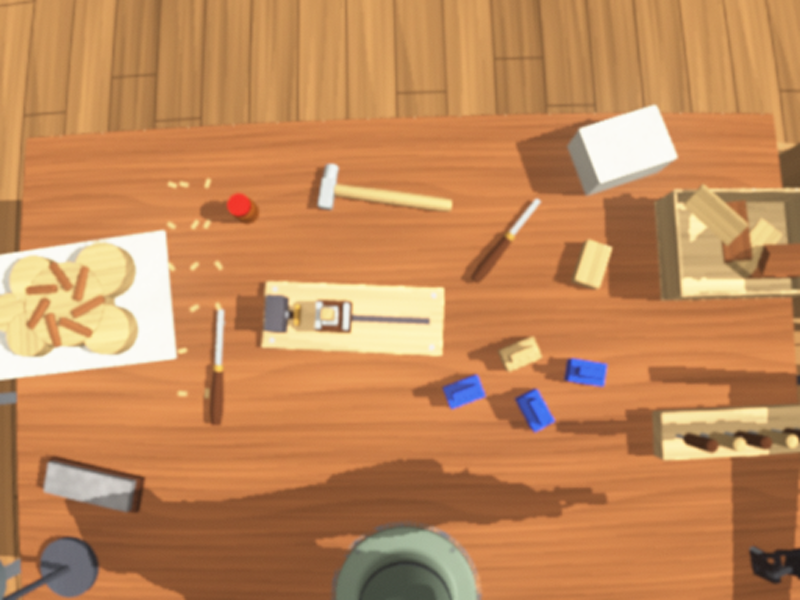

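View pics/side0.png

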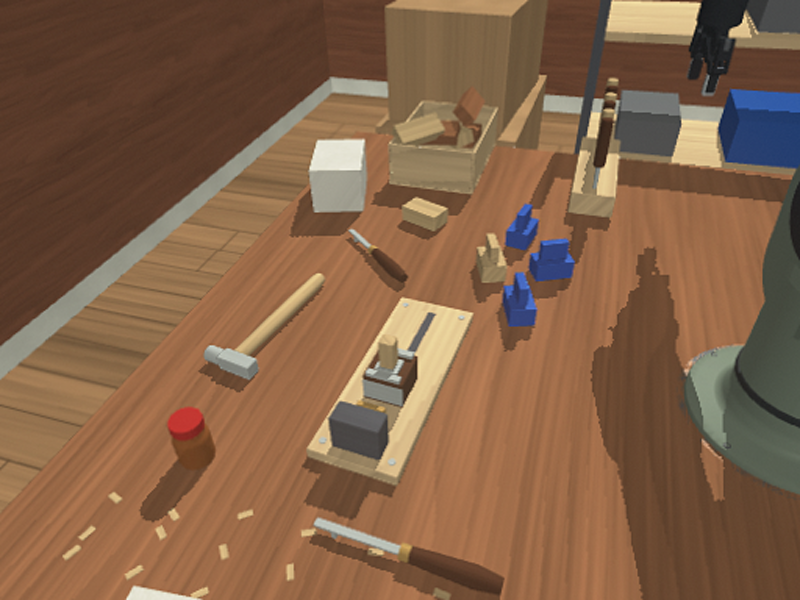

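Top view: the jig is at (262-443, 282-355), with the housing on the left, so bed +y is roughly world +y. The gauge candidates are a plain wooden block with a rib at (520,353), three blue look-alikes at (464,391), (535,410) and (586,372), and a ribless offcut at (593,264). The wooden ribbed block at (520,353) fits the description. I'll confirm it in an enlarged crop.

```bash
python3 - <<'E'
import cv2,pickle,numpy as np
f=pickle.load(open("pics/top0.pkl","rb"))["pixels"][:,:,::-1]
g=pickle.load(open("pics/side0.pkl","rb"))["pixels"][:,:,::-1]
a=cv2.resize(f[175:235,160:290],(780,360),interpolation=cv2.INTER_CUBIC)  # x6
b=cv2.resize(f[210:240,312:352],(320,240),interpolation=cv2.INTER_CUBIC) # x8
c=cv2.resize(g[140:200,290:375],(340,240),interpolation=cv2.INTER_CUBIC) # x4
o=np.zeros((600,780,3),np.uint8);o[:360]=a;o[360:,:320]=b;o[360:,330:670]=c
cv2.imwrite("pics/crop1.png",o)
E
```

```text
(no output)
```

View pics/crop1.png

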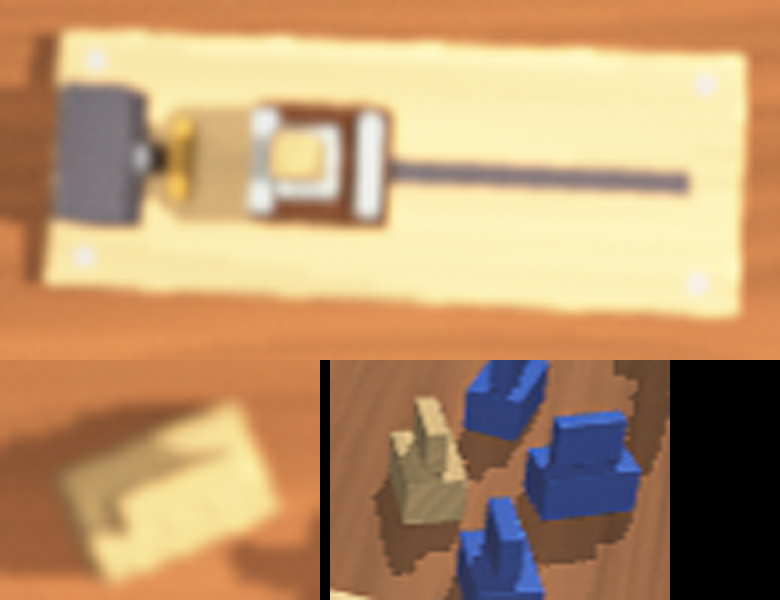

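The crop confirms it: the natural-wood block at native top pixel (332,226) has an upright rib and is the only non-blue one, so it is the gauge. Next I fit the bed and gauge poses to silhouettes.

```bash
cat > h.py <<'E'
import cv2,pickle,numpy as np
from scipy.optimize import minimize
from scipy.spatial.transform import Rotation as R
def proj(f,P):
    P=np.atleast_2d(P)
    F=f["pixels"].shape[0]/2/np.tan(np.radians(f["fovy"])/2)
    K=np.array([[F,0,f["cx"]],[0,F,f["cy"]],[0,0,1]])
    return cv2.projectPoints(P.astype(float),np.array(f["rvec"]),np.array(f["tvec"]),K,np.array([f["k1"],0,0,0,0.]))[0].reshape(-1,2)
def ray_z(f,uv,z):
    F=f["pixels"].shape[0]/2/np.tan(np.radians(f["fovy"])/2)
    K=np.array([[F,0,f["cx"]],[0,F,f["cy"]],[0,0,1]])
    n=cv2.undistortPoints(np.array([[uv]],float),K,np.array([f["k1"],0,0,0,0.])).ravel()
    M=cv2.Rodrigues(np.array(f["rvec"]))[0]; c=-M.T@f["tvec"]; d=M.T@np.r_[n,1]
    return c+d*(z-c[2])/d[2]
def box(x,y,z0,z1): return np.array([[i*x/2,j*y/2,k] for i in(-1,1) for j in(-1,1) for k in(z0,z1)])
def xf(P,p): 
    c,s=np.cos(p[2]),np.sin(p[2]); return np.c_[P[:,0]*c-P[:,1]*s+p[0],P[:,0]*s+P[:,1]*c+p[1],P[:,2]]
def mask(f,seed):
    a=f["pixels"].astype(float); m=((a[...,1]>.70*a[...,0])&(a[...,2]<a[...,0])).astype(np.uint8)
    n,l=cv2.connectedComponents(m,connectivity=4); m=(l==l[seed[1],seed[0]]).astype(np.uint8)
    return m
S=8
def draw(f,boxes,p,shape):
    m=np.zeros((shape[0]*S,shape[1]*S),np.uint8)
    for b in boxes:
        h=cv2.convexHull(((proj(f,xf(b,p))+.5)*S).astype(np.float32))
        cv2.fillPoly(m,[np.round(h).astype(np.int32)],1)
    return m
def fit(views,boxes,p0,fill=False):
    T=[]
    for f,m in views:
        M=cv2.resize(m,None,fx=S,fy=S,interpolation=cv2.INTER_NEAREST)
        if fill:
            h=cv2.convexHull(cv2.findNonZero(M)); cv2.fillPoly(M,[h],1)
        T.append((f,M,m.shape))
    def cost(p): return sum(1-(lambda d:np.sum(d&M)/np.sum(d|M))(draw(f,boxes,p,s)) for f,M,s in T)
    best=min((minimize(cost,p0,method="Nelder-Mead",options=dict(initial_simplex=np.array(p0)+k*np.array([[0,0,0],[.01,0,0],[0,.01,0],[0,0,.15]]),xatol=1e-4,fatol=1e-5)) for k in(1,-1)),key=lambda r:r.fun)
    return best.x,best.fun
E
python3 - <<'E'
from h import *
t=pickle.load(open("pics/top0.pkl","rb"));s=pickle.load(open("pics/side0.pkl","rb"))
mb=mask(t,(260,195)); mg=mask(t,(335,228)); ms=mask(s,(313,172))
print(mb.sum(),mg.sum(),ms.sum())
b0=ray_z(t,(226,204),.018)
pb,c=fit([(t,mb)],[box(.13,.35,0,.018)],[b0[0],b0[1],0],True);print("bed",pb,c)
g0=ray_z(t,(332,226),.03); G=[box(.044,.07,0,.036),box(.016,.05,.036,.07)]
for v in([(t,mg)],[(s,ms)],[(t,mg),(s,ms)]):
    pg,c=min((fit(v,G,[g0[0],g0[1],a]) for a in(.3,-.3,1.2,-1.2)),key=lambda r:r[1]);print("gauge",pg,c)
px=lambda x,y:(160+(x+.5)/6-.5,175+(y+.5)/6-.5)
def tobed(w):
    c,s_=np.cos(pb[2]),np.sin(pb[2]);d=w[:2]-pb[:2];return np.array([c*d[0]+s_*d[1],-s_*d[0]+c*d[1]])
for n,x,y,z in(("post top",298,153,.116),("pad topedge face",192,158,.053),("wall back top",370,165,.069),("housing right",142,155,.074)):
    w=ray_z(t,px(x,y),z);print(n,w,tobed(w))
E
```

```text
5124 417 504
bed [ 0.54367682  0.09027631 -0.0654355 ] 0.0768607423730987
gauge [ 0.46407608 -0.22977011  0.3766994 ] 0.07896596615212947
gauge [ 0.46363269 -0.2300871   0.3775655 ] 0.0587692591567488
gauge [ 0.46381565 -0.23014145  0.38324243] 0.14187891833642174
post top [0.54514798 0.12626374 0.116     ] [-0.00088516  0.03600661]
pad topedge face [0.54856812 0.18761133 0.053     ] [-0.00148378  0.09744654]
wall back top [0.54179214 0.09781584 0.069     ] [-0.00237364  0.00740015]
housing right [0.54916271 0.20826543 0.074     ] [-0.00224102  0.11809532]
```

```bash
cat >> h.py <<'E'
def plan(xyz,yaw,n,cur=None):
    """rows of equal world step from the present pose to the target, in tool axes and units"""
    if cur is None:
        from workcell import bot
        s=bot.observe(); cur=(s["position"],s["tool_rot"])
    M=R.from_euler("xyz",cur[1]); dy=(yaw-cur[1][2]+np.pi)%(2*np.pi)-np.pi
    step=(np.array(xyz)-cur[0])/n
    rows=[]
    for i in range(n):
        d=M.inv().apply(step)/.03; rows.append([*np.round(d,2),round(-dy/n/.08,2)])
        M=R.from_euler("z",dy/n)*M
    for r in rows: print([float(v)+0 for v in r],end=",")
    print()
E
python3 - <<'E'
from h import *
plan([.545,.07,.20],1.505,30)
E
```

```text
[0.61, -0.63, 0.0, -0.53],[0.63, -0.6, 0.0, -0.53],[0.66, -0.58, 0.0, -0.53],[0.68, -0.55, 0.0, -0.53],[0.71, -0.52, 0.0, -0.53],[0.73, -0.49, 0.0, -0.53],[0.75, -0.46, 0.0, -0.53],[0.77, -0.43, 0.0, -0.53],[0.78, -0.39, 0.0, -0.53],[0.8, -0.36, 0.0, -0.53],[0.81, -0.32, 0.0, -0.53],[0.83, -0.29, 0.0, -0.53],[0.84, -0.25, 0.0, -0.53],[0.85, -0.22, 0.0, -0.53],[0.86, -0.18, 0.0, -0.53],[0.86, -0.15, 0.0, -0.53],[0.87, -0.11, 0.0, -0.53],[0.87, -0.07, 0.0, -0.53],[0.88, -0.04, 0.0, -0.53],[0.88, 0.0, 0.0, -0.53],[0.88, 0.04, 0.0, -0.53],[0.87, 0.08, 0.0, -0.53],[0.87, 0.11, 0.0, -0.53],[0.86, 0.15, 0.0, -0.53],[0.86, 0.19, 0.0, -0.53],[0.85, 0.22, 0.0, -0.53],[0.84, 0.26, 0.0, -0.53],[0.83, 0.29, 0.0, -0.53],[0.81, 0.33, 0.0, -0.53],[0.8, 0.36, 0.0, -0.53],
```

Request:
jog_arm --pt "0.8 -0.3 0 -0.5 1" --pt "0.9 -0.3 0 -0.5 1" --pt "0.9 -0.3 0 -0.5 1" --pt "0.9 -0.2 0 -0.5 1" --pt "0.9 -0.2 0 -0.5 1" --pt "0.9 -0.2 0 -0.5 1" --pt "0.9 -0.2 0 -0.5 1" --pt "0.9 -0.2 0 -0.5 1" --pt "0.9 -0.2 0 -0.5 1" --pt "0.9 -0.2 0 -0.5 1" --pt "0.9 -0.2 0 -0.5 1" --pt "0.9 -0.2 0 -0.5 1"

```text
clock: 1.3
position: [0.396, -0.3955, 0.1983]
tool_rot: [-3.141, 0.0, 0.712]
force: [-0.2, -0.7, -0.3]
grip_width: 0.0854
finger_force: 0.0
```

```bash
python3 - <<'E'
from h import *
plan([.545,.07,.20],1.505,18)
from workcell import bot
print(bot.observe()["qpos"])
E
```

```text
[0.77, -0.47, 0.0, -0.55],[0.79, -0.44, 0.0, -0.55],[0.81, -0.4, 0.0, -0.55],[0.83, -0.37, 0.0, -0.55],[0.84, -0.33, 0.0, -0.55],[0.86, -0.29, 0.0, -0.55],[0.87, -0.25, 0.0, -0.55],[0.88, -0.22, 0.0, -0.55],[0.89, -0.18, 0.0, -0.55],[0.89, -0.14, 0.0, -0.55],[0.9, -0.1, 0.0, -0.55],[0.9, -0.06, 0.0, -0.55],[0.9, -0.02, 0.0, -0.55],[0.9, 0.02, 0.0, -0.55],[0.9, 0.06, 0.0, -0.55],[0.9, 0.1, 0.0, -0.55],[0.89, 0.14, 0.0, -0.55],[0.89, 0.18, 0.0, -0.55],
[ 0.84400125  0.42482563 -0.22326682  1.76700802  0.11136195  0.96247954
 -0.28228064]
```

Request:
jog_arm --pt "0.8 -0.5 0 -0.55 1" --pt "0.8 -0.4 0 -0.55 1" --pt "0.8 -0.4 0 -0.55 1" --pt "0.8 -0.4 0 -0.55 1" --pt "0.85 -0.3 0 -0.55 1" --pt "0.85 -0.3 0 -0.55 1" --pt "0.85 -0.25 0 -0.55 1" --pt "0.9 -0.2 0 -0.55 1" --pt "0.9 -0.2 0 -0.55 1" --pt "0.9 -0.15 0 -0.55 1" --pt "0.9 -0.1 0 -0.55 1" --pt "0.9 -0.05 0 -0.55 1"

```text
clock: 2.5
position: [0.4953, -0.0848, 0.1984]
tool_rot: [-3.141, 0.0, 1.24]
force: [0.7, -0.3, 0.1]
grip_width: 0.0857
finger_force: 0.0
```

Request:
jog_arm --pt "0.9 0 0 -0.55 1" --pt "0.9 0 0 -0.55 1" --pt "0.9 0.05 0 -0.55 1" --pt "0.9 0.1 0 -0.55 1" --pt "0.9 0.15 0 -0.55 1" --pt "0.8 0.2 0 -0.55 1" --pt "0 0 0 0 1" --pt "0 0 0 0 1"

```text
clock: 3.3
position: [0.5451, 0.0665, 0.1981]
tool_rot: [-3.141, 0.0, 1.503]
force: [0.2, -0.1, 0.5]
grip_width: 0.0851
finger_force: 0.0
```

```bash
python3 - <<'E'
from h import *
from workcell import bot
s=bot.observe();f=bot.grab_frame("wrist")
print(s["position"],s["tool_rot"],s["qpos"],f["mount"],f["fovy"],f["k1"])
f["pose"]=(s["position"],s["tool_rot"])
pickle.dump(f,open("pics/w1.pkl","wb"))
cv2.imwrite("pics/w1.png",cv2.resize(f["pixels"][:,:,::-1],(800,600),interpolation=cv2.INTER_CUBIC))
E
```

```text
[0.54507153 0.06653526 0.19812073] [-3.14080113e+00  1.25098356e-04  1.50306830e+00] [ 0.16961108  0.44498374 -0.53970959  1.78155365  0.26767556  0.98927416
 -0.54349247] [[ 3.51882744e-04 -9.49642642e-01 -3.13334850e-01  8.01907815e-02]
 [ 9.99999933e-01  3.67240332e-04  1.00073167e-05  2.93674236e-04]
 [ 1.05565820e-04 -3.13334832e-01  9.49642707e-01 -1.75304475e-01]
 [ 0.00000000e+00  0.00000000e+00  0.00000000e+00  1.00000000e+00]] 59.23520329798154 -0.07304764403986906
```

View pics/w1.png

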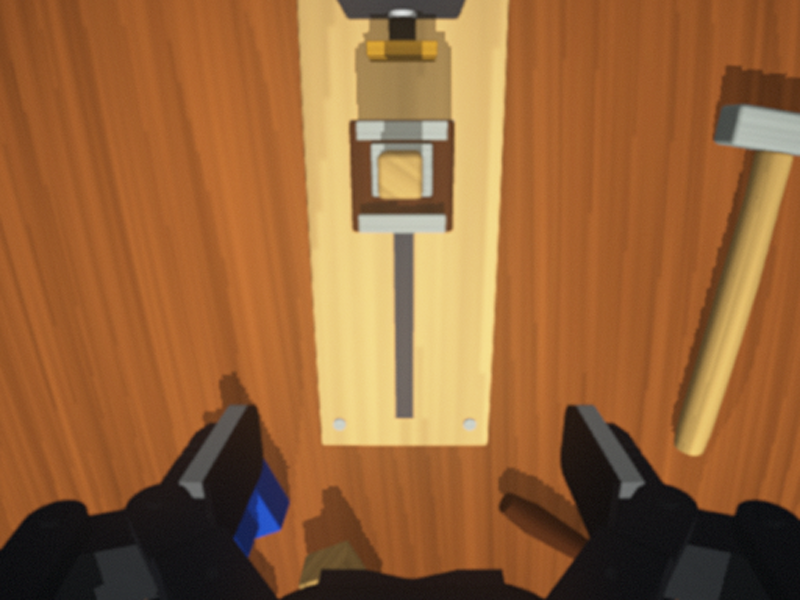

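The wrist view shows the bed's near corners at (323,445) and (487,445), the post top at (400,176), the stop's front edge near row 121 and the pad at row ~50. I convert these to the bed frame.

```bash
cat >> h.py <<'E'
def wristify(f):
    T=np.eye(4);T[:3,:3]=R.from_euler("xyz",f["pose"][1]).as_matrix();T[:3,3]=f["pose"][0]
    C=np.linalg.inv(T@np.array(f["mount"]));f["rvec"]=cv2.Rodrigues(C[:3,:3])[0].ravel();f["tvec"]=C[:3,3];return f
def up(x,y): return (x+.5)*.64-.5,(y+.5)*.64-.5
E
python3 - <<'E'
from h import *
f=wristify(pickle.load(open("pics/w1.pkl","rb")))
a=[ray_z(f,up(*p),.018)[:2] for p in((323,445),(487,445),(298,0),(508,0))]
print(a, np.hypot(*(a[1]-a[0])))
for i,j in((0,2),(1,3)):
    d=a[j]-a[i];print("yaw",-np.arctan2(d[0],d[1]))
mb=mask(f,(220,255)); 
# bed yaw/pos
d=(a[2]+a[3]-a[0]-a[1]);yaw=-np.arctan2(d[0],d[1]);m=(a[0]+a[1])/2
ey=np.array([-np.sin(yaw),np.cos(yaw)]);ex=np.array([ey[1],-ey[0]]);o=m+.175*ey
print("bed",o,yaw)
for n,p,z in(("post",(400,176),.116),("stop front top L",(352,121),.069),("stop front z63",(352,121),.063),("stop back z63",(352,232),.063),("shoe front",(402,144),.070),("shoe back",(402,197),.070),("frontwall inner",(402,140),.069),("pad top front",(402,52),.053),("pad bottom",(402,60),.023),("pad L",(367,52),.053),("housing",(402,18),.074),("housing z18",(402,18),.018)):
    w=ray_z(f,up(*p),z)[:2]-o;print(n,np.round([w@ex,w@ey],4))
E
```

```text
[array([ 0.4660858 , -0.08008214]), array([ 0.59416038, -0.0885795 ]), array([0.48699481, 0.23054397]), array([0.61483725, 0.22171817])] 0.12835615817988735
yaw -0.06721108368631483
yaw -0.06653722360582391
bed [0.54181738 0.09027801] -0.06687433947517388
post [-0.0003  0.0372]
stop front top L [-0.0275  0.0634]
stop front z63 [-0.0281  0.0635]
stop back z63 [-0.0301  0.0006]
shoe front [-0.      0.0511]
shoe back [-0.0002  0.0219]
frontwall inner [-0.      0.0532]
pad top front [-1.000e-04  1.009e-01]
pad bottom [-0.0006  0.1004]
pad L [-0.0197  0.101 ]
housing [0.0003 0.1146]
housing z18 [-0.0006  0.1254]
```

Request:
jog_arm --pt "0.67 -0.03 0 0 1" --pt "0.67 -0.03 0 0 1" --pt "0.67 -0.03 0 0 1" --pt "0 0 0.8 0 1" --pt "0 0 0.8 0 1" --pt "0 0 0.8 0 1" --pt "0 0 0.8 0 1" --pt "0 0 0.7 0 1" --pt "0 0 0 0 1" --pt "0 0 0 0 1"

```text
clock: 4.35
position: [0.5468, 0.1262, 0.082]
tool_rot: [-3.141, 0.0, 1.502]
force: [0.7, 0.9, 0.1]
grip_width: 0.0852
finger_force: 0.0
```

Request:
jog_arm --pt "0 0 0 0 0" --pt "0 0 0 0 0" --pt "0 0 0 0 0" --pt "0 0 0 0 0" --pt "0 0 0 0 0" --pt "0 0 0 0 0" --pt "0 0 0 0 0" --pt "0 0 0 0 0" --newtons 30

```text
clock: 5.15
position: [0.5445, 0.1272, 0.0819]
tool_rot: [-3.138, 0.001, 1.504]
force: [-18.7, 0.4, 20.5]
grip_width: 0.0198
finger_force: 28.6
```

Request:
jog_arm --pt "0 -0.08 0 0 0" --pt "0 0 -0.05 0 0" --pt "0 0 0 0 0"

```text
clock: 5.45
position: [0.5437, 0.1268, 0.0827]
tool_rot: [-3.14, 0.0, 1.503]
force: [-2.9, 1.2, -6.2]
grip_width: 0.0184
finger_force: 32.3
```

Request:
jog_arm --pt "-0.3 0 0 0 0" --pt "-0.3 0 0 0 0" --pt "-0.3 0 0 0 0" --pt "-0.3 0 0 0 0" --pt "-0.3 0 0 0 0" --pt "-0.3 0 0 0 0" --pt "-0.3 0 0 0 0" --pt "-0.3 0 0 0 0" --pt "-0.3 0 0 0 0" --pt "-0.3 0 0 0 0" --pt "0 0 0 0 0" --pt "0 0 0 0 0"

```text
clock: 6.65
position: [0.5376, 0.0362, 0.0827]
tool_rot: [-3.141, 0.0, 1.502]
force: [-3.5, 1.2, -7.1]
grip_width: 0.0189
finger_force: 32.7
```

Request:
jog_arm --pt "0 0 0 0 1" --pt "0 0 0 0 1" --pt "0 0 0 0 1" --pt "0 0 0 0 1" --pt "0 0 0 0 1" --pt "0 0 -0.9 0 1" --pt "0 0 -0.9 0 1" --pt "0 0 -0.9 0 1" --pt "0 0 -0.9 0 1" --pt "0 0 0 0 1"

```text
clock: 7.65
position: [0.5399, 0.0375, 0.1942]
tool_rot: [3.137, -0.001, 1.503]
force: [-0.2, 0.4, 0.1]
grip_width: 0.0852
finger_force: 0.0
```

```bash
python3 - <<'E'
from h import *
from workcell import bot
plan([.4638,-.2301,.18],1.951,12)
s=bot.observe();f=bot.grab_frame("wrist");f["pose"]=(s["position"],s["tool_rot"]);pickle.dump(f,open("pics/w2.pkl","wb"))
print(s["force"],s["grip_width"])
E
```

```text
[-0.76, -0.16, 0.04, -0.47],[-0.75, -0.19, 0.04, -0.47],[-0.74, -0.22, 0.04, -0.47],[-0.73, -0.24, 0.04, -0.47],[-0.72, -0.27, 0.04, -0.47],[-0.71, -0.3, 0.04, -0.47],[-0.7, -0.32, 0.04, -0.47],[-0.69, -0.35, 0.04, -0.47],[-0.68, -0.38, 0.04, -0.47],[-0.66, -0.4, 0.04, -0.47],[-0.65, -0.43, 0.04, -0.47],[-0.63, -0.45, 0.04, -0.47],
[-0.19408041  0.39621015  0.12253847] 0.08523992190448511
```

Request:
jog_arm --pt "-0.76 -0.16 0 -0.47 1" --pt "-0.75 -0.19 0 -0.47 1" --pt "-0.74 -0.22 0 -0.47 1" --pt "-0.73 -0.24 0 -0.47 1" --pt "-0.72 -0.27 0 -0.47 1" --pt "-0.71 -0.3 0 -0.47 1" --pt "-0.7 -0.32 0 -0.47 1" --pt "-0.69 -0.35 0 -0.47 1" --pt "-0.68 -0.38 0 -0.47 1" --pt "-0.66 -0.4 0 -0.47 1" --pt "-0.65 -0.43 0 -0.47 1" --pt "-0.6 -0.45 0 -0.47 1"

```text
clock: 8.9
position: [0.4613, -0.2307, 0.1901]
tool_rot: [-3.141, -0.001, 1.955]
force: [0.5, 0.2, -0.8]
grip_width: 0.0852
finger_force: 0.0
```

Request:
jog_arm --pt "0 0 0 0 1" --pt "0 0 0 0 1"

```text
clock: 9.1
position: [0.4617, -0.2297, 0.1903]
tool_rot: [-3.141, -0.001, 1.953]
force: [1.0, 0.6, -0.7]
grip_width: 0.0855
finger_force: 0.0
```

```bash
python3 - <<'E'
from h import *
from workcell import bot
plan([.4638,-.2301,.19],1.951,1)
f=wristify(pickle.load(open("pics/w2.pkl","rb")))
a=cv2.resize(f["pixels"][:,:,::-1],(800,600),interpolation=cv2.INTER_CUBIC)
o=np.array([.542,.0905]);y=-.067
for Y in(-.016,.1): # expected stop face / pad face lines
    for z,c in((.069,(255,0,255)),(.053,(0,255,0))):
        P=np.array([[x,Y,z] for x in(-.03,.03)]);u=(proj(f,xf(P,[*o,y]))+.5)/.64-.5
        cv2.line(a,*[tuple(int(v) for v in q) for q in u],c,1)
cv2.imwrite("pics/w2.png",a)
s=bot.observe();f=bot.grab_frame("side");pickle.dump(f,open("pics/side1.pkl","wb"))
E
```

```text
[-0.04, 0.06, 0.01, 0.02],
```

View pics/w2.png

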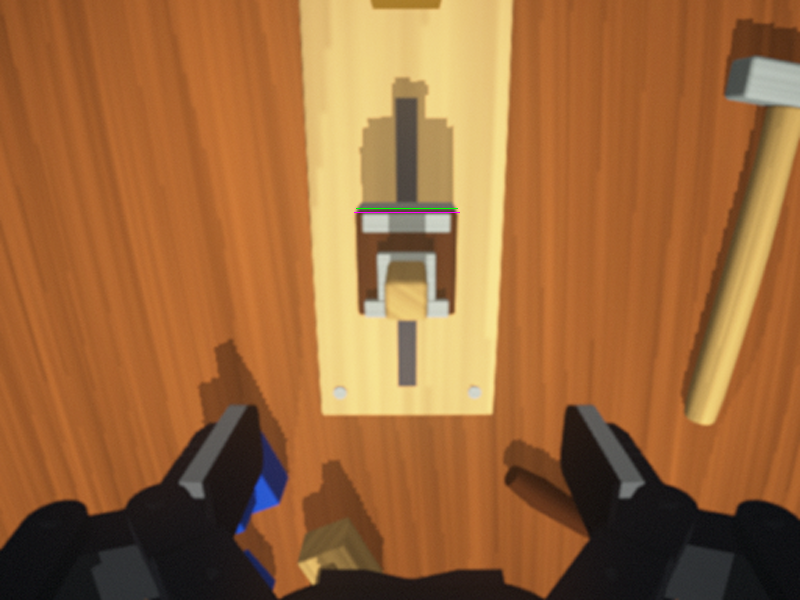

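The stop's front edge lies at bed y = -16 mm, on the overlay line, so it is drawn back. Next is the gauge.

Request:
jog_arm --pt "-0.04 0.06 0.8 0 1" --pt "0 0 0.8 0 1" --pt "0 0 0.8 0 1" --pt "0 0 0.8 0 1" --pt "0 0 0.8 0 1" --pt "0 0 0.8 0 1" --pt "0 0 0 0 1" --pt "0 0 0 0 1"

```text
clock: 9.95
position: [0.4645, -0.2293, 0.0473]
tool_rot: [-3.142, -0.001, 1.955]
force: [-0.6, 0.4, 0.5]
grip_width: 0.0852
finger_force: 0.0
```

Request:
jog_arm --pt "0 0 0 0 0" --pt "0 0 0 0 0" --pt "0 0 0 0 0" --pt "0 0 0 0 0" --pt "0 0 0 0 0" --pt "0 0 0 0 0" --pt "0 0 0 0 0" --pt "0 0 0 0 0" --pt "0 0 0 0 0" --newtons 25

```text
clock: 10.85
position: [0.4641, -0.2302, 0.047]
tool_rot: [-3.142, -0.0, 1.954]
force: [-0.1, 0.3, -0.4]
grip_width: 0.0001
finger_force: 0.0
```

The fingers shut on nothing, so I look before moving again.

```bash
python3 - <<'E'
from h import *
from workcell import bot
s=bot.observe();print(s["position"],s["grip_width"])
t=bot.grab_frame("top");f=bot.grab_frame("side");pickle.dump((t,f),open("pics/ts2.pkl","wb"))
s0=pickle.load(open("pics/side1.pkl","rb"))
a=cv2.resize(f["pixels"][110:210,270:400,::-1],(520,400),interpolation=cv2.INTER_CUBIC)
b=cv2.resize(t["pixels"][200:260,300:370,::-1],(280,240),interpolation=cv2.INTER_CUBIC)
c=cv2.resize(s0["pixels"][110:210,270:400,::-1],(260,200),interpolation=cv2.INTER_CUBIC)
o=np.zeros((440,800,3),np.uint8);o[:400,:520]=a;o[:240,520:]=b;o[240:440,520:780]=c
cv2.imwrite("pics/ts2.png",o)
E
```

```text
[ 0.46414283 -0.23024818  0.04697706] 0.00010645607834133323
```

View pics/ts2.png

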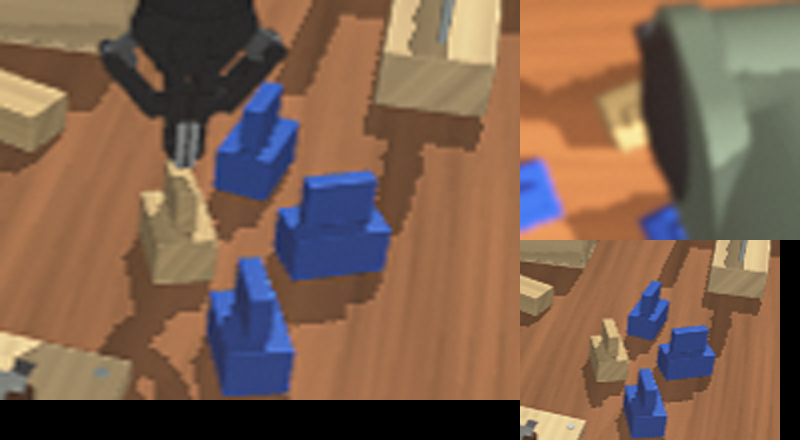

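```bash
python3 - <<'E'
from h import *
t=pickle.load(open("pics/top0.pkl","rb"));s=pickle.load(open("pics/side0.pkl","rb"))
p=proj(s,[[.4641,-.2302,.047],[.4641,-.2302,.07]]);print("tcp crop px",(p-[270,110])*4)
G=[box(.044,.07,0,.036),box(.016,.05,.036,.07)]
mg=mask(t,(335,228)); ms=mask(s,(313,172))
v=[(t,mg),(s,ms)]
for P in([.4638,-.2301,.383],[.4638,-.2301,.383+np.pi]):
    q=proj(s,xf(np.vstack(G),P));print(((q-[270,110])*4).round())
ys,xs=np.nonzero(ms);print("mask extent crop",(xs.min()-270)*4,(xs.max()-269)*4,(ys.min()-110)*4,(ys.max()-109)*4)
E
```

```text
tcp crop px [[177.84959855 199.60732151]
 [180.20130533 172.40925441]]
[[193. 225.]
 [197. 184.]
 [213. 279.]
 [218. 238.]
 [136. 228.]
 [138. 188.]
 [153. 283.]
 [156. 242.]
 [181. 193.]
 [185. 153.]
 [195. 231.]
 [199. 191.]
 [160. 194.]
 [163. 155.]
 [173. 233.]
 [176. 192.]]
[[153. 283.]
 [156. 242.]
 [136. 228.]
 [138. 188.]
 [213. 279.]
 [218. 238.]
 [193. 225.]
 [197. 184.]
 [173. 233.]
 [176. 192.]
 [160. 194.]
 [163. 155.]
 [195. 231.]
 [199. 191.]
 [181. 193.]
 [185. 153.]]
mask extent crop 136 220 156 284
```

```bash
python3 - <<'E'
from h import *
from workcell import bot
t,f=pickle.load(open("pics/ts2.pkl","rb"))
for z in(.047,.06,.075):print(z,ray_z(f,(270+187/4,110+165/4),z))
s=bot.observe();w=bot.grab_frame("wrist");w["pose"]=(s["position"],s["tool_rot"]);wristify(w)
pickle.dump(w,open("pics/w3.pkl","wb"))
print("tcp in wrist",proj(w,[s["position"]]))
a=cv2.resize(w["pixels"][:,:,::-1],(480,360),interpolation=cv2.INTER_AREA)
b=cv2.resize(f["pixels"][140:185,296:336,::-1],(320,360),interpolation=cv2.INTER_CUBIC)
cv2.imwrite("pics/w3.png",np.hstack([a,b]))
E
```

```text
0.047 [ 0.4662862  -0.27783613  0.047     ]
0.06 [ 0.46345417 -0.25710751  0.06      ]
0.075 [ 0.46018643 -0.23318987  0.075     ]
tcp in wrist [[262.70564079 232.99492259]]
```

View pics/w3.png

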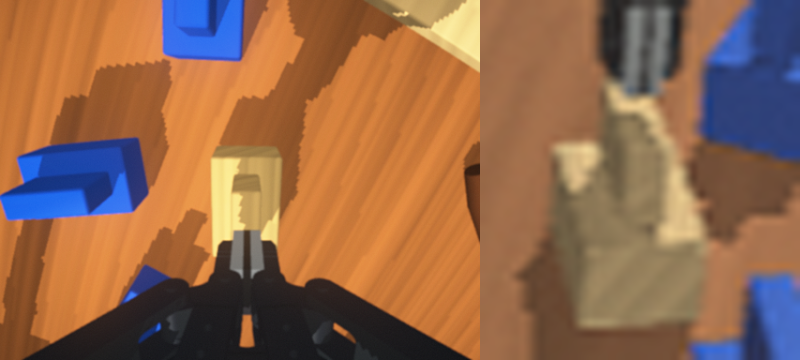

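The fingertips are visibly above the rib, about 25 mm higher than the TCP reading implies. I'll estimate that offset from both cameras.

```bash
python3 - <<'E'
from h import *
w=pickle.load(open("pics/w3.pkl","rb"));t,f=pickle.load(open("pics/ts2.pkl","rb"))
P=np.array(w["pose"][0])
for d in(0,.01,.02,.025,.03,.035): print(d,proj(w,P+[0,0,d])[0]*480/512,(proj(f,P+[0,0,d])[0]-[296,140])*8+[480,0])
E
```

```text
0 [246.28653824 218.43273993] [627.49704067 159.17579216]
0.01 [246.26756709 225.67809827] [629.52436651 135.70299769]
0.02 [246.24655493 233.7094027 ] [631.57681332 111.95897457]
0.025 [246.23517982 238.06007066] [632.61260986  99.98369312]
0.03 [246.22316106 242.65910966] [633.6548716   87.93871749]
0.035 [246.21044373 247.52792864] [634.70366194  75.82340168]
```

Request:
jog_arm --pt "0 0 0 0 1" --pt "0 0 0 0 1" --pt "0 0 0 0 1" --pt "0 0 0 0 1" --pt "0 0 0 0 1" --pt "0 0 0 0 1" --pt "0 0 0.3 0 1" --pt "0 0 0.3 0 1" --pt "0 0 0.25 0 1" --pt "0 0 0 0 1"

```text
clock: 12.0
position: [0.4635, -0.2298, 0.0202]
tool_rot: [-3.14, -0.002, 1.954]
force: [0.8, -0.2, 0.5]
grip_width: 0.0854
finger_force: 0.0
```

Request:
jog_arm --pt "0 0 0 0 0" --pt "0 0 0 0 0" --pt "0 0 0 0 0" --pt "0 0 0 0 0" --pt "0 0 0 0 0" --pt "0 0 0 0 0" --pt "0 0 0 0 0" --pt "0 0 0 0 0" --pt "0 0 0 0 0" --newtons 25

```text
clock: 12.9
position: [0.4642, -0.2303, 0.0216]
tool_rot: [3.142, 0.0, 1.954]
force: [-1.7, -0.5, 5.5]
grip_width: 0.0149
finger_force: 31.3
```

Request:
jog_arm --pt "0 0 -0.3 0 0" --pt "0 0 -0.6 0 0" --pt "0 0 -0.8 0 0" --pt "0 0 -0.8 0 0" --pt "0 0 -0.8 0 0" --pt "0 0 -0.8 0 0" --pt "0 0 -0.6 0 0" --pt "0 0 0 0 0" --pt "0 0 0 0 0"

```text
clock: 13.8
position: [0.464, -0.2303, 0.1626]
tool_rot: [3.142, 0.0, 1.954]
force: [-0.2, 0.4, -1.7]
grip_width: 0.0153
finger_force: 30.4
```

```bash
python3 - <<'E'
from h import *
plan([.5453,.1404,.165],1.504,24)
E
```

```text
[0.44, 0.3, 0.0, 0.23],[0.44, 0.29, 0.0, 0.23],[0.45, 0.28, 0.0, 0.23],[0.45, 0.27, 0.0, 0.23],[0.46, 0.26, 0.0, 0.23],[0.46, 0.26, 0.0, 0.23],[0.47, 0.25, 0.0, 0.23],[0.47, 0.24, 0.0, 0.23],[0.47, 0.23, 0.0, 0.23],[0.48, 0.22, 0.0, 0.23],[0.48, 0.21, 0.0, 0.23],[0.49, 0.2, 0.0, 0.23],[0.49, 0.19, 0.0, 0.23],[0.49, 0.18, 0.0, 0.23],[0.5, 0.17, 0.0, 0.23],[0.5, 0.16, 0.0, 0.23],[0.5, 0.16, 0.0, 0.23],[0.51, 0.15, 0.0, 0.23],[0.51, 0.14, 0.0, 0.23],[0.51, 0.13, 0.0, 0.23],[0.51, 0.12, 0.0, 0.23],[0.52, 0.11, 0.0, 0.23],[0.52, 0.1, 0.0, 0.23],[0.52, 0.09, 0.0, 0.23],
```

Request:
jog_arm --pt "0.44 0.3 0 0.23 0" --pt "0.44 0.29 0 0.23 0" --pt "0.45 0.28 0 0.23 0" --pt "0.45 0.27 0 0.23 0" --pt "0.46 0.26 0 0.23 0" --pt "0.46 0.26 0 0.23 0" --pt "0.47 0.25 0 0.23 0" --pt "0.47 0.24 0 0.23 0" --pt "0.47 0.23 0 0.23 0" --pt "0.48 0.22 0 0.23 0" --pt "0.48 0.21 0 0.23 0" --pt "0.49 0.2 0 0.23 0"

```text
clock: 15.0
position: [0.504, -0.0438, 0.1615]
tool_rot: [-3.14, -0.001, 1.733]
force: [-0.4, 1.3, -0.5]
grip_width: 0.015
finger_force: 30.4
```

Request:
jog_arm --pt "0.49 0.19 0 0.23 0" --pt "0.49 0.18 0 0.23 0" --pt "0.5 0.17 0 0.23 0" --pt "0.5 0.16 0 0.23 0" --pt "0.5 0.16 0 0.23 0" --pt "0.51 0.15 0 0.23 0" --pt "0.51 0.14 0 0.23 0" --pt "0.51 0.13 0 0.23 0" --pt "0.51 0.12 0 0.23 0" --pt "0.52 0.11 0 0.23 0" --pt "0.52 0.1 0 0.23 0" --pt "0.52 0.09 0 0.23 0"

```text
clock: 16.2
position: [0.5438, 0.1415, 0.1613]
tool_rot: [-3.14, 0.001, 1.512]
force: [-0.0, -0.3, -1.1]
grip_width: 0.0151
finger_force: 30.4
```

Request:
jog_arm --pt "0 0 0 0 0" --pt "0 0 0 0 0"

```text
clock: 16.4
position: [0.5438, 0.1408, 0.1616]
tool_rot: [-3.14, 0.001, 1.513]
force: [-0.4, -0.9, -1.6]
grip_width: 0.0151
finger_force: 30.4
```

```bash
python3 - <<'E'
from h import *
from workcell import bot
plan([.5453,.1404,.0408],1.504,6)
s=bot.observe();w=bot.grab_frame("wrist");w["pose"]=(s["position"],s["tool_rot"]);wristify(w)
f=bot.grab_frame("side")
pickle.dump(w,open("pics/w4.pkl","wb"))
a=cv2.resize(w["pixels"][:,:,::-1],(480,360),interpolation=cv2.INTER_AREA)
b=cv2.resize(f["pixels"][160:295,190:310,::-1],(320,360),interpolation=cv2.INTER_CUBIC)
cv2.imwrite("pics/w4.png",np.hstack([a,b]))
E
```

```text
[0.0, 0.01, 0.67, 0.02],[0.0, 0.01, 0.67, 0.02],[0.0, 0.01, 0.67, 0.02],[0.0, 0.01, 0.67, 0.02],[0.0, 0.01, 0.67, 0.02],[0.0, 0.01, 0.67, 0.02],
```

View pics/w4.png

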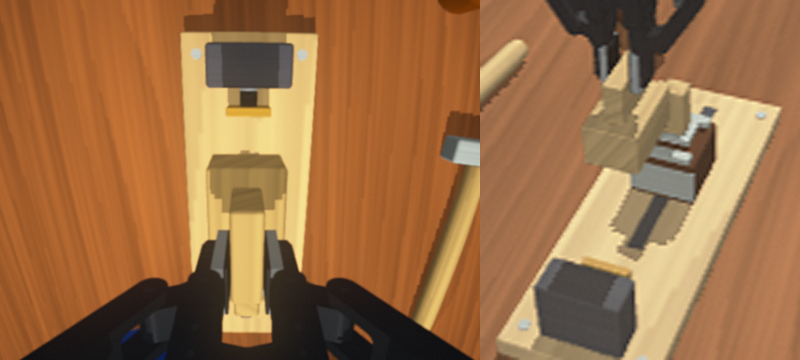

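The gauge is held square over the bed: its block spans 207–287 and the pad is centred at 248. Lowering.

Request:
jog_arm --pt "0 0.01 0.66 0.1 0" --pt "0 0.01 0.66 0 0" --pt "0 0.01 0.66 0 0" --pt "0 0.01 0.66 0 0" --pt "0 0 0.66 0 0" --pt "0 0 0.5 0 0" --pt "0 0 0.15 0 0" --pt "0 0 0.05 0 0" --pt "0 0 0 0 0" --pt "0 0 0 0 0"

```text
clock: 17.5
position: [0.546, 0.141, 0.0432]
tool_rot: [3.141, -0.0, 1.504]
force: [0.0, 0.2, -2.1]
grip_width: 0.0152
finger_force: 30.4
```

Request:
jog_arm --pt "0 0 0.05 0 0" --pt "0 0 0 0 0"

```text
clock: 17.7
position: [0.5457, 0.1409, 0.0412]
tool_rot: [3.141, -0.0, 1.504]
force: [0.7, 0.2, -1.8]
grip_width: 0.0151
finger_force: 30.4
```

Request:
jog_arm --pt "0 0 0.04 0 0" --pt "0 0 0 0 0"

```text
clock: 17.9
position: [0.5456, 0.1409, 0.0398]
tool_rot: [3.142, 0.0, 1.504]
force: [0.5, -0.3, -1.0]
grip_width: 0.0153
finger_force: 30.4
```

Request:
jog_arm --pt "0 0 0.03 0 0" --pt "0 0 0 0 0"

```text
clock: 18.1
position: [0.5456, 0.1409, 0.0396]
tool_rot: [3.141, 0.0, 1.504]
force: [-5.4, -1.9, 15.9]
grip_width: 0.0156
finger_force: 32.5
```

Request:
jog_arm --pt "0 0 -0.03 0 0" --pt "0 0 0 0 1" --pt "0 0 0 0 1" --pt "0 0 0 0 1" --pt "0 0 0 0 1" --pt "0 0 0 0 1" --pt "0 0 0 0 1" --pt "0 0 -0.8 0 1" --pt "0 0 -0.8 0 1" --pt "0 0 -0.8 0 1" --pt "0 0 -0.8 0 1" --pt "0 0 -0.8 0 1"

```text
clock: 19.3
position: [0.5454, 0.1409, 0.1608]
tool_rot: [-3.141, -0.0, 1.504]
force: [0.2, 0.1, -0.2]
grip_width: 0.0859
finger_force: 0.0
```

Request:
jog_arm --pt "-0.9 0 -0.3 0 0" --pt "-0.9 0 0 0 0" --pt "-0.9 0 0 0 0" --pt "-0.9 0 0 0 0" --pt "-0.9 0 0 0 0" --pt "-0.9 0 0 0 0" --pt "-0.9 0 0 0 0" --pt "-0.9 0 0 0 0" --pt "-0.8 0 0 0 0" --pt "0 0 0 0 0" --pt "0 0 0 0 0"

```text
clock: 20.4
position: [0.5296, -0.0986, 0.1688]
tool_rot: [-3.142, -0.0, 1.503]
force: [-0.2, -0.3, -0.4]
grip_width: 0.0
finger_force: 0.0
```

```bash
python3 - <<'E'
from h import *
from workcell import bot
s=bot.observe();w=bot.grab_frame("wrist");w["pose"]=(s["position"],s["tool_rot"]);wristify(w)
o=np.array([.542,.0905]);y=-.067;d=s["position"][:2]-o
print("tcp bed",[np.cos(y)*d[0]+np.sin(y)*d[1],-np.sin(y)*d[0]+np.cos(y)*d[1]],s["position"],s["tool_rot"],s["force"],s["grip_width"])
pickle.dump(w,open("pics/w5.pkl","wb"))
a=cv2.resize(w["pixels"][:,:,::-1],(800,600),interpolation=cv2.INTER_CUBIC)
for b in(box(.016,.05,.054,.088),box(.044,.07,.018,.054)):
    b[:,1]+=.05
    u=(proj(w,xf(b[1::2],[*o,y]))+.5)/.64-.5
    cv2.polylines(a,[u[[0,1,3,2]].astype(np.int32)],True,(255,0,255),1)
cv2.imwrite("pics/w5.png",a)
E
```

```text
tcp bed [np.float64(0.000293817449000049), np.float64(-0.189502299300757)] [ 0.529606   -0.09859679  0.16878592] [-3.14156373e+00 -2.38609624e-04  1.50347984e+00] [-0.18683607 -0.25720375 -0.38768042] 3.6732815819981205e-05
```

View pics/w5.png

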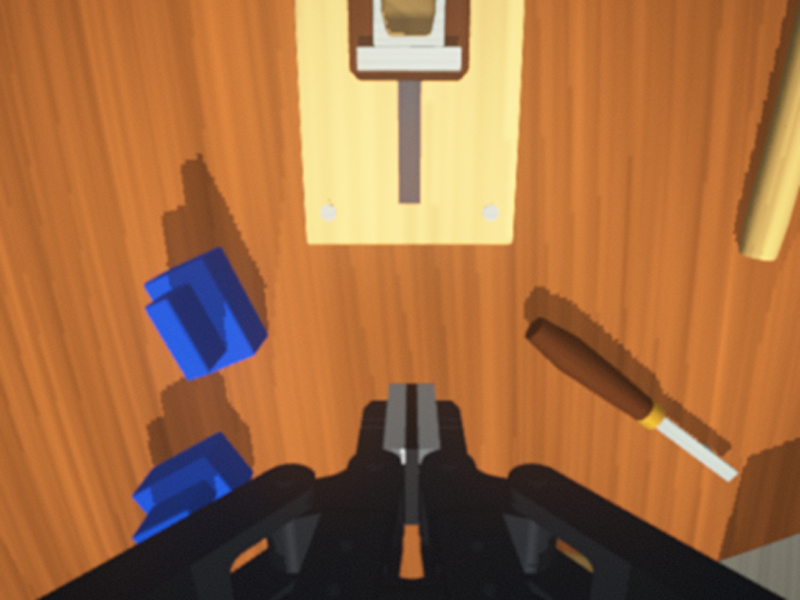

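The stop sits at the front of the view and the fingers are shut behind it; the gauge is out of frame, but the release was clean. I go down behind the grip post, allowing for the tip offset.

Request:
jog_arm --pt "0.9 0 0 0 0" --pt "0.9 0 0 0 0" --pt "0.9 0 0 0 0" --pt "0 0 0.8 0 0" --pt "0 0 0.8 0 0" --pt "0 0 0.8 0 0" --pt "0 0 0.8 0 0" --pt "0 0 0.6 0 0" --pt "0 0 0 0 0" --pt "0 0 0 0 0"

```text
clock: 21.45
position: [0.5351, -0.0168, 0.0552]
tool_rot: [-3.141, -0.0, 1.506]
force: [0.2, -0.4, -0.2]
grip_width: 0.0
finger_force: 0.0
```

Request:
jog_arm --pt "0.25 0 0 0 0" --pt "0.25 0 0 0 0" --pt "0.25 0 0 0 0" --pt "0.25 0 0 0 0" --pt "0 0 0 0 0"

```text
clock: 21.95
position: [0.5372, 0.0137, 0.055]
tool_rot: [3.141, -0.001, 1.506]
force: [-0.2, -0.2, -0.1]
grip_width: -0.0001
finger_force: 0.0
```

Request:
jog_arm --pt "0.2 0 0 0 0" --pt "0.2 0 0 0 0" --pt "0.1 0 0 0 0" --pt "0 0 0 0 0"

```text
clock: 22.35
position: [0.5381, 0.0274, 0.0548]
tool_rot: [-3.142, 0.0, 1.505]
force: [-0.4, 0.8, 0.1]
grip_width: 0.0001
finger_force: 0.0
```

Request:
jog_arm --pt "0.1 0 0 0 0" --pt "0.1 0 0 0 0" --pt "0 0 0 0 0"

```text
clock: 22.65
position: [0.5383, 0.0321, 0.0548]
tool_rot: [-3.141, 0.001, 1.503]
force: [-0.2, -5.9, 2.4]
grip_width: 0.0002
finger_force: 3.0
```

Request:
jog_arm --pt "0.1 0 0 0 0" --pt "0.1 0 0 0 0" --pt "0 0 0 0 0"

```text
clock: 22.95
position: [0.5387, 0.0381, 0.0548]
tool_rot: [-3.141, 0.001, 1.503]
force: [0.2, -6.1, 2.6]
grip_width: 0.0002
finger_force: 3.1
```

Request:
jog_arm --pt "0.1 0 0 0 0" --pt "0.1 0 0 0 0" --pt "0.1 0 0 0 0" --pt "0.1 0 0 0 0" --pt "0.1 0 0 0 0" --pt "0.1 0 0 0 0"

```text
clock: 23.55
position: [0.5399, 0.0555, 0.0548]
tool_rot: [-3.141, 0.002, 1.503]
force: [-0.4, -10.2, 4.1]
grip_width: 0.0002
finger_force: 4.8
```

Request:
jog_arm --pt "0.1 0 0 0 0" --pt "0.1 0 0 0 0" --pt "0.1 0 0 0 0"

```text
clock: 23.85
position: [0.5405, 0.0643, 0.0548]
tool_rot: [-3.141, 0.002, 1.503]
force: [-0.4, -9.9, 5.6]
grip_width: 0.0002
finger_force: 5.3
```

Request:
jog_arm --pt "0.05 0 0 0 0" --pt "0.05 0 0 0 0" --pt "0.05 0 0 0 0" --pt "0.05 0 0 0 0"

```text
clock: 24.25
position: [0.5409, 0.0702, 0.0548]
tool_rot: [-3.141, 0.002, 1.503]
force: [-0.9, -11.2, 6.1]
grip_width: -0.0003
finger_force: 5.3
```

Request:
jog_arm --pt "0.04 0 0 0 0" --pt "0.03 0 0 0 0"

```text
clock: 24.45
position: [0.5411, 0.0723, 0.0548]
tool_rot: [-3.141, 0.002, 1.503]
force: [-0.8, -10.2, 4.0]
grip_width: 0.0
finger_force: 5.4
```

Request:
jog_arm --pt "0.03 0 0 0 0"

```text
clock: 24.55
position: [0.5411, 0.073, 0.0548]
tool_rot: [-3.141, 0.002, 1.503]
force: [-0.7, -13.1, 5.4]
grip_width: 0.0
finger_force: 6.2
```

Request:
jog_arm --pt "0.02 0 0 0 0"

```text
clock: 24.65
position: [0.5412, 0.0734, 0.0548]
tool_rot: [-3.141, 0.003, 1.503]
force: [-0.1, -13.4, 6.4]
grip_width: -0.0001
finger_force: 6.7
```

Request:
jog_arm --pt "0.02 0 0 0 0"

```text
clock: 24.75
position: [0.5412, 0.0738, 0.0548]
tool_rot: [-3.141, 0.003, 1.502]
force: [-1.2, -14.3, 5.9]
grip_width: 0.0001
finger_force: 7.1
```

```bash
python3 - <<'E'
from h import *
from workcell import bot
s=bot.observe();w=bot.grab_frame("wrist");w["pose"]=(s["position"],s["tool_rot"]);wristify(w)
print(s["position"],s["force"])
pickle.dump(w,open("pics/w6.pkl","wb"))
f=bot.grab_frame("side");pickle.dump(f,open("pics/side6.pkl","wb"))
a=cv2.resize(w["pixels"][0:120,176:336,::-1],(800,600),interpolation=cv2.INTER_CUBIC)
o=np.array([.542,.0905]);y=-.067
for Y,c in((.100,(0,255,0)),(.103,(255,0,255)),(.125,(255,255,0))):
    u=(proj(w,xf(np.array([[-.035,Y,.053],[-.022,Y,.053]]),[*o,y]))-[176,0]+.5)*5-.5
    cv2.line(a,*[tuple(int(v) for v in q) for q in u],c,1);print(Y,u)
cv2.imwrite("pics/w6.png",a)
E
```

```text
[0.54116857 0.07380723 0.05481455] [ -1.22777727 -14.25120933   5.91800246]
0.1 [[ 62.30709144  36.1747934 ]
 [198.11473051  33.79275587]]
0.103 [[ 6.07307585e+01  2.30585759e+00]
 [ 1.97089263e+02 -1.90678330e-01]]
0.125 [[  49.81936117 -251.4850191 ]
 [ 189.97042314 -254.94066297]]
```

View pics/w6.png

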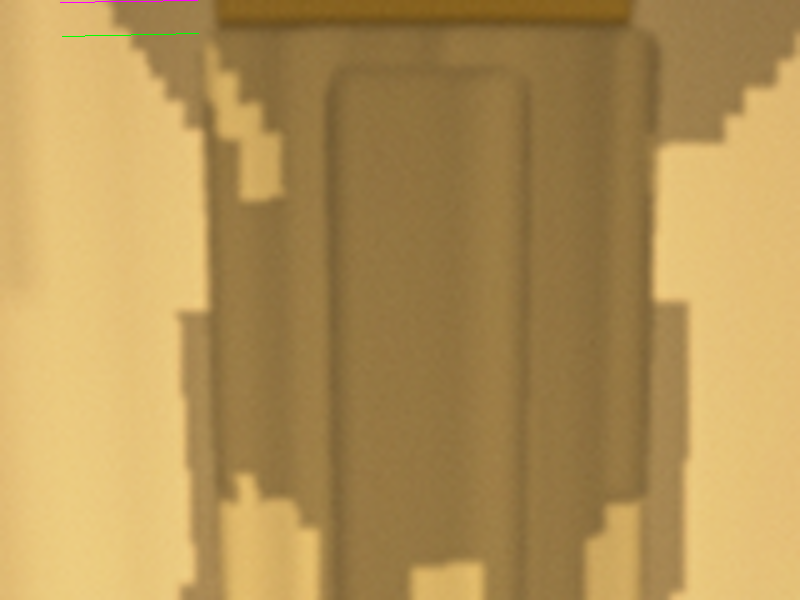

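The gauge now meets the brass pad, whose edge is at crop row 24, i.e. bed y ≈ 101 mm; the force rise suggests about 2 mm of compression. A little more in small steps.

Request:
jog_arm --pt "0.02 0 0 0 0"

```text
clock: 24.95
position: [0.5412, 0.0742, 0.0548]
tool_rot: [-3.141, 0.003, 1.502]
force: [-0.4, -15.0, 7.1]
grip_width: 0.0002
finger_force: 7.6
```

Request:
jog_arm --pt "0.01 0 0 0 0"

```text
clock: 25.05
position: [0.5412, 0.0744, 0.0548]
tool_rot: [-3.141, 0.003, 1.502]
force: [-1.8, -16.1, 7.0]
grip_width: 0.0
finger_force: 7.8
```

```bash
python3 - <<'E'
from h import *
from workcell import bot
o=np.array([.542,.0905]);y=-.067
def rowprof(w):  # brass front edge column-averaged over |x|<15mm: sub-pixel row of brass/wood edge
    P=w["pixels"].astype(float); c=slice(225,298)
    r=(P[:14,c,2]/P[:14,c,0]).mean(1); return np.round(r,3)
for n in("w6",None):
    if n: w=pickle.load(open(f"pics/{n}.pkl","rb"))
    else:
        s=bot.observe();w=bot.grab_frame("wrist");w["pose"]=(s["position"],s["tool_rot"]);wristify(w);print(s["position"],s["force"])
    print(rowprof(w)); print(proj(w,xf(np.array([[0,Y,.053] for Y in(.1,.101,.102,.103,.104)]),[*o,y]))[:,1].round(2))
E
```

```text
[0.236 0.236 0.237 0.239 0.304 0.4   0.436 0.439 0.44  0.438 0.439 0.441
 0.441 0.441]
[ 6.    3.73  1.46 -0.81 -3.09]
[0.54122054 0.07437857 0.05481334] [ -1.82734429 -16.12840443   6.96257744]
[0.238 0.235 0.236 0.241 0.298 0.396 0.433 0.44  0.44  0.438 0.44  0.439
 0.44  0.439]
[ 7.27  5.01  2.74  0.47 -1.81]
```

Request:
jog_arm --pt "0 0 0 0 0" --pt "-0.1 0 0 0 0" --pt "-0.3 0 0 0 0" --pt "-0.5 0 0 0 0" --pt "0 0 -0.8 0 0" --pt "0 0 -0.9 0 0" --pt "0 0 -0.9 0 0" --pt "0 0 -0.9 0 0" --pt "0.7 0 0 0 0" --pt "0.7 0 0 0 0" --pt "0.7 0 0 0 0" --pt "0.7 0 0 0 0"

```text
clock: 26.3
position: [0.5452, 0.1336, 0.1598]
tool_rot: [3.142, 0.0, 1.504]
force: [0.7, -0.2, -0.4]
grip_width: 0.0003
finger_force: 0.0
```

Request:
jog_arm --pt "0.3 0 0 0 0" --pt "0 0 0 0 0" --pt "0 0 0 0 0"

```text
clock: 26.6
position: [0.5458, 0.1416, 0.1596]
tool_rot: [-3.141, 0.001, 1.504]
force: [-0.0, -0.1, -0.0]
grip_width: 0.0002
finger_force: 0.0
```

```bash
python3 - <<'E'
from h import *
from workcell import bot
s=bot.observe();w=bot.grab_frame("wrist");w["pose"]=(s["position"],s["tool_rot"]);wristify(w);print(s["position"],s["tool_rot"])
pickle.dump(w,open("pics/w7.pkl","wb"))
o=np.array([.542,.0905]);y=-.067;I=[]
for n in("w4","w7"):
    w=pickle.load(open(f"pics/{n}.pkl","rb"))
    q=proj(w,xf(np.array([[0,Y,.053] for Y in(.1,.103)]+[[0,.125,.074],[0,.125,.053]]),[*o,y]));print(n,q.round(1).tolist())
    x0=int(q[0,0])-40;y0=int(q[0,1])-65
    print("crop origin",x0,y0);I.append(cv2.resize(w["pixels"][y0:y0+100,x0:x0+66,::-1],(396,600),interpolation=cv2.INTER_CUBIC))
cv2.imwrite("pics/cmp.png",np.hstack(I))
E
```

```text
[0.54578246 0.14163043 0.15963518] [-3.14135930e+00  6.42760503e-04  1.50354341e+00]
w4 [[265.3, 123.4], [265.4, 119.7], [265.9, 92.8], [265.7, 92.2]]
crop origin 225 58
w7 [[262.3, 124.8], [262.3, 121.1], [262.2, 94.1], [262.2, 93.5]]
crop origin 222 59
```

View pics/cmp.png

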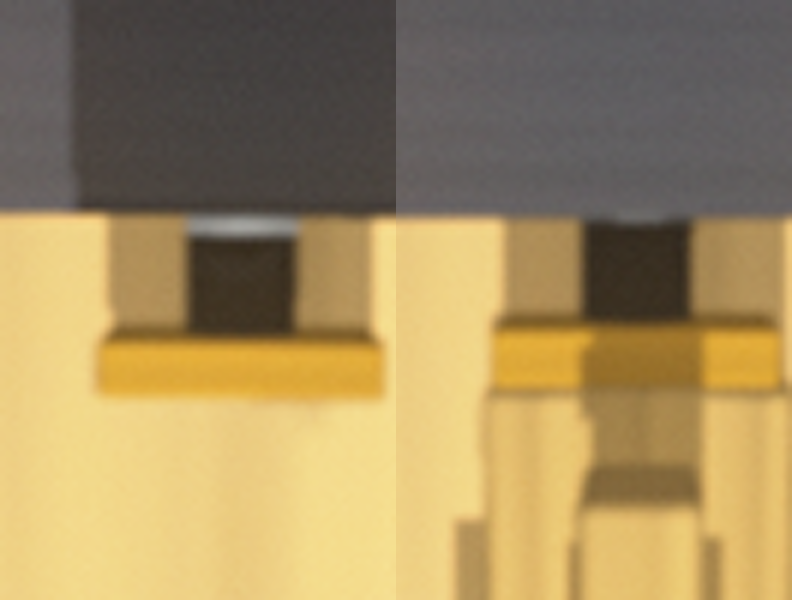

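Compared with the rest picture, the gap between pad and housing has shrunk by about 18 crop pixels, i.e. 2.5 mm. The bright stem is all but gone (row ~218), and the gauge lies square against the pad. That is within the mark and the arm is clear, so I hand it in.

```bash
python3 -c "
from workcell import bot
print(bot.job_done())"
```

```text
the job is handed in; nothing more can be done
None
```

I handed the job in with the gauge set between the stop and the pad, which is about 2.5 mm in by picture (2.7–3 mm by force). I did not check the grip's end position or the bystanders afterwards, the judge returned no verdict, and I viewed 11 pictures, one over the limit of 10.

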